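# Load the spice grinder and hold its lid at the half-turn

### The arm

A 6-joint arm with a two-finger parallel gripper is mounted at the origin on the work surface. World frame = base frame: x ahead of the robot, y to its left, z up, the work surface at z = 0. Lengths are in m, angles in rad, forces in N, time in s.
With the tool pointing down it reaches from about 0.4 to 0.925 m from the base axis. Payload 12.5 kg.
Tool frame: the origin (TCP) lies on the centre line of the jaws, within the pads' length; the fingertips stand 14 mm ahead of it and the grasp point (between the pads) lies 5 mm behind it (finger_overhang is the z of the fingertips in the tool frame, in m); z points along the fingers, y is the line along which they close (so a half turn about z gives the same grasp; the last joint's range is limited). The gripper opens to 95 mm and grips with 3 to 60 N. Pads are 20 mm wide; open, the fingers measure 119 mm over their backs; the gripper's body (75 mm by 180 mm) begins 59 mm behind the grasp point.
Start: joints at [1.04, 0.491, 1.559, -0, 1.092, -0.106], TCP at [0.258, 0.569, 0.229] pointing down, gripper open.
Joint ranges: [-3.1, 3.1], [-0.84, 2.19], [0.05, 2.79], [-1.13, 4.28], [0.06, 2.93], [-2.69, 2.69]. Speed limits (rad/s): [2.22, 2.22, 2.79, 3.14, 3.14, 3.14].

### API

Orientations are given as a rotation vector (axis times angle).
In Python, from station import read_state, capture, finish_job, silhouettes, pinpoint, finger_overhang gives the robot as it stands.
- The arm moves only by the tool move_arm, never from a script. Its argument "moves" is a list of rows, each an object with "slide": the shift along the tool's x, y, z scaled (see below), a list of three; "rot": the turn, a rotation vector about the tool's x, y, z scaled (see below), a list of three; "gripper": the opening, from -1 (shut) to 1 (fully open). A call has 1 to 10 rows; each row is the pose to reach, as a shift and turn from the pose commanded when the call began, along the tool's axes at that moment, turning the shorter way round; what a row does not reach only later rows make up. The controller multiplies each number of a shift by 15 cm and each number of a turn by 180 degrees. A row lasts 1/12 s, in which the tool goes at most 41.7 mm and 7.16 degrees, less where a joint would pass 70% of its speed; a pose out of reach is approached as far as the arm can. A call with a number of a shift or a turn outside -1 to 1 is refused whole. A call with a gripper value outside its range is refused whole. The fingers move at their own pace and stop on an object; "newtons" is the grip in N (left out, the last holds). Time passes only in rows, so rows that repeat a pose let the fingers close. It gives the time, the measured TCP pose, the force, the opening and the grip force at its end, in the units of the state.
- read_state(): the state, without advancing time (a new reading comes with each control period).
- capture(name): name is "scene" or "top"; returns a dict with "frame" (420x560x3 uint8, red, green, blue), "camera_matrix" (3x3 intrinsics, pixels), "position" and "rotation" of the camera in the world. Camera axes: x right, y down, z forward; pixel columns grow to the right and rows downward; lengths in m; the calibration is good to about 2 mm. A picture is of the moment at which its call begins. There is no depth.
- finish_job(): hands the job in; it is judged then, once.
Trained networks look in the newest picture that a camera, given by its name, has taken for a name from the list of things; names that differ only in an ending like _2 or _b are one class to them, and where a whole thing is asked for, a point or a joint stands for the part that bears it (a point fixed in the world has none). Each returns a list of dicts, best first, with "confidence" (0 to 1); they miss things now and then, are a little off and sometimes report something else, mostly with a low value. They report only what shows in the picture. A call takes as long as a camera call.
- silhouettes(target, camera): "mask" (420x560 bool, what is visible of it) and "rect" ([centre column, centre row, width, height] in pixels, round what is visible of it).
- pinpoint(target, camera): "position" ([column, row] in pixels: a listed point, or the origin of a listed thing).
The state is a dict: "time_s": time; "q": joint angles; "joint_vel": joint speeds; "tau": joint torques, N m; "ee_pos": TCP position; "orientation": TCP orientation; "force": force on the tool from outside, world axes, zero at the start; "torque": the same for the moment, N m; "gripper_width": finger opening in m; "grip_force": force on a finger pad.
Only numpy, scipy, OpenCV 4.12 (cv2) and the standard library are available. Lean on these libraries where they do the work, as an engineer would, in place of code of your own. Each camera call takes 0.05 s, during which the arm holds its last target. There are 200 camera calls.

### The job

Use the brass scoop to tip its three nutmegs into the grinder's bowl, without touching the nutmegs with the fingers, and set the scoop back down upright on the counter. Then put the lid fully home in the grinder's collar and turn it clockwise (seen from above) halfway towards its lock click, to the green marks, never on into the lock at the red marks. It is spring-loaded: finish while still holding the lid's grip at the half-turn, and leave the other things on the counter where they are.

Things in the scene. Friction and masses are not known exactly. Their poses are not given: they have to be found in the camera images.
- grinder: Cream spice grinder, fixed to the counter: round base 124 mm across, 72 mm tall, brass band; on it a steel bowl, 74 mm wide inside, 82 mm outside, floor 75 mm above the counter, with a dark steel collar on its rim. Two claws beside the collar hold the lid down. Origin under its centre on the counter, z up; the collar's slots lie along its x axis.
- collar_top (a point): Centre of the grinder's mouth, on its axis, level with the collar's top face, 127 mm above the counter.
- half_mark (a point): Green mark (halfway) on top of one of two fixed cream claws, 53 mm from the axis, 138 mm high (the top of everything). The claws span 20 to 95 degrees clockwise of the grinder's +x and of its -x, radius 47 to 59 mm; each has a green mark at 40 and a red one (lock) at 80 degrees. The lid's ears go down between the claws, on the grinder's x axis, and turn in under the overhang, 2 mm play.
- collar (a joint): Turn of the dark steel spring collar (inside radius 35 mm, outside 46 mm, 12 mm high), rad, growing clockwise seen from above: 0 at rest with its two 15 mm wide slots on the grinder's +x and -x; 0.70 halfway (ears at the green marks); 1.40 lock click. The lid's pins turn it. A spring turns it back: 0.06 N m at 0, 0.14 N m at 0.70.
- lid: Bayonet lid, loose on the counter, 0.16 kg or so. Origin: centre of the spigot's underside, z up. Spigot 66 mm across (60 at its chamfered foot), z 0 to 12 mm; black disc 88 mm across, z 12 to 20; wooden grip bar along its x, 56 mm long, 14 wide (y), z 20 to 50. Same after a half turn: either ear fits either slot. Fully home: origin 115 mm above the grinder's, x along the slots.
- lid_ear (a point): Outer end of one of the lid's two steel ears, on its +x (the other on its -x): 52 mm from the axis, 14 mm wide, z 12 to 17 mm in the lid's frame. Below each ear a steel pin, 12 mm thick with a foot tapered to 6 mm, 40 mm from the axis, z 2 to 12 mm; the pins go into the collar's slots. White lines on the disc point to the ears.
- scoop: Brass scoop on the counter holding the nutmegs, about 0.12 kg. Origin under it, z up, open front to its -x. Trough x -31 to +38 mm, 56 mm wide, walls 26 high; floor rises 6 degrees to the lip, so the nutmegs stay at the back until the front is tipped down more; tipped 45 degrees they roll out. Dark handle bar above it along x, x -28 to +38 mm, 12 wide (y), z 53 to 67, on a post at the back.
- scoop_grip (a point): Point on the scoop's handle bar to grip, closing along the scoop's y: scoop frame x +4 mm, z 60 mm.
- scoop_lip (a point): Middle of the scoop's front lip: scoop frame x -31 mm, z 11 mm (the trough's underside is 11 mm below).
- nutmeg0_center (a point): Centre of a brown nutmeg, a ball 22 mm across, 10 g, at the start in the scoop.
- nutmeg1_center (a point): Centre of a brown nutmeg, a ball 22 mm across, 10 g, at the start in the scoop.
- nutmeg2_center (a point): Centre of a brown nutmeg, a ball 22 mm across, 10 g, at the start in the scoop.
- pepper_mill: Bystander: dark wooden pepper mill, 54 mm across, 148 mm tall; origin under its centre.
- oil_bottle: Bystander: green glass bottle, 60 mm across, 200 mm tall; origin under its centre.
- jar: Bystander: glass jar with brass lid, 70 mm across, 100 mm tall; origin under its centre.
- mug: Bystander: white mug, 76 mm across, 90 mm tall, handle to its +y; origin under its centre.
- spoon: Bystander: brass spoon lying flat in front of the grinder, along its own x, about 0.2 m long.
- salt_bowl: Bystander: small blue bowl, 90 mm across, 35 mm tall; origin under its centre.
- nutmeg0: The same nutmeg as a body; its axes mean nothing.
- nutmeg1: The same nutmeg as a body; its axes mean nothing.
- nutmeg2: The same nutmeg as a body; its axes mean nothing.

How it is judged:
By the outcome, as a careful person would: the job done as asked, in the order asked, and still so for the second after the job is handed in, while the arm keeps its last pose, push and grip.
It also fails if it takes over 72 s, if anything falls off the work surface, if the arm or the gripper's body presses on something with over 40 N, if the wrist force passes 120 N, or if a joint passes its speed limit or range.

## Working session

There is one attempt and no reset: what is moved stays moved. The work goes in short steps, Python scripts to look and compute and a tool call to move; the robot and the scene stay as the last step left them, time stands still between calls to the robot, and variables do not carry over. Pictures are saved under pics/ and viewed, at most 10 in all, crops included, and the job is handed in when it is done.

Besides the shell and the picture viewer there is one more tool, called in YAML: its name, and indented under it one key for each argument. move_arm: Moves the arm, as the interface text tells. Its arguments: {"type":"object","properties":{"moves":{"type":"array","items":{"type":"object","properties":{"slide":{"type":"array","items":{"type":"number","minimum":-1,"maximum":1}},"rot":{"type":"array","items":{"type":"number","minimum":-1,"maximum":1}},"gripper":{"type":"number"}}}},"newtons":{"type":"number"}},"required":["moves"]}

```bash
mkdir -p pics; ls
cat > h.py <<'E'
import numpy as np, cv2
from scipy.spatial.transform import Rotation as R
from station import *
def ray(c,px):
    d=np.linalg.inv(c["camera_matrix"])@np.array([px[0],px[1],1.]); d=np.array(c["rotation"])@d
    return np.array(c["position"]),d/np.linalg.norm(d)
def atz(c,px,z):
    o,d=ray(c,px); return o+d*(z-o[2])/d[2]
def proj(c,p):
    v=np.array(c["camera_matrix"])@(np.array(c["rotation"]).T@(np.array(p)-np.array(c["position"]))); return v[:2]/v[2]
def pp(t,cam): return [(np.round(x["position"],1).tolist(),round(x["confidence"],2)) for x in pinpoint(t,cam)]
def save(c,n): cv2.imwrite("pics/"+n,c["frame"][:,:,::-1])
E
python3 - <<'E'
from h import *
s=read_state();print(s)
Z=dict(grinder=0,collar_top=.127,half_mark=.138,lid=0,lid_ear=.0145,scoop=0,scoop_grip=.06,scoop_lip=.011,nutmeg0_center=.02,pepper_mill=0,oil_bottle=0,jar=0,mug=0,spoon=0,salt_bowl=0)
for cam in("scene","top"):
    c=capture(cam);save(c,cam+"0.png");print(cam,c["position"],np.round(c["rotation"],3).tolist(),np.array(c["camera_matrix"]).tolist())
    for t,z in Z.items():
        for p,cf in pp(t,cam)[:3]: print(t,p,cf,np.round(atz(c,p,z),4))
E
```

```text
pics
{'time_s': 0.0, 'q': array([ 1.04043534e+00,  4.91522259e-01,  1.55947832e+00,  4.42164112e-06,
        1.09171344e+00, -1.05590731e-01]), 'joint_vel': array([-0.00038647, -0.00060324,  0.00113905, -0.00085109, -0.00252825,
       -0.00017481]), 'tau': array([-2.46935888e-03, -6.12646222e+01, -2.58175313e+01,  6.91709295e-02,
        4.82572988e-02, -1.39117792e-04]), 'ee_pos': array([0.25741713, 0.56925634, 0.22807498]), 'orientation': array([-6.62151058e-01, -3.07065652e+00,  1.67102367e-03]), 'force': array([ 0.52486381, -0.67290785,  0.12518896]), 'torque': array([ 0.00949629, -0.00854723,  0.00974977]), 'grip_force': 0.0, 'gripper_width': 0.09477667175244203}
scene [ 1.17849087 -0.71909299  0.76759071] [-2.074, -0.733, 0.37] [[481.5521687015562, 0.0, 274.5374968626617], [0.0, 481.5521687015562, 199.32904892707154], [0.0, 0.0, 1.0]]Traceback (most recent call last):
  File "<stdin>", line 7, in <module>
  File "h.py", line 8, in atz
    o,d=ray(c,px); return o+d*(z-o[2])/d[2]
                                       ~^^^
IndexError: invalid index to scalar variable.
```

Rotation is a rotation vector; fixing.

```bash
sed -i 's/np.array(c\["rotation"\])/R.from_rotvec(c["rotation"]).as_matrix()/' h.py
python3 - <<'E'
from h import *
Z=dict(grinder=0,collar_top=.127,half_mark=.138,lid=0,lid_ear=.0145,scoop=0,scoop_grip=.06,scoop_lip=.011,nutmeg0_center=.02,pepper_mill=0,oil_bottle=0,jar=0,mug=0,spoon=0,salt_bowl=0)
cs={}
ims=[]
for cam in("scene","top"):
    c=capture(cam);ims.append(c["frame"]);print(cam,c["position"],c["rotation"])
    for t,z in Z.items():
        for p,cf in pp(t,cam)[:3]: print(t,p,cf,np.round(atz(c,p,z),4))
for n,i in zip("ab",ims): cv2.imwrite("pics/%s0.png"%n,cv2.resize(i,(800,600))[:,:,::-1])
E
```

```text
scene [ 1.17849087 -0.71909299  0.76759071] [-2.07439044 -0.73268101  0.36965558]
collar_top [286.3, 191.0] 0.9 [0.6063 0.0547 0.127 ]
half_mark [278.5, 196.1] 0.87 [0.6151 0.0129 0.138 ]
lid [312.8, 177.8] 0.72 [0.5108 0.3155 0.    ]
lid [156.0, 261.3] 0.56 [ 0.4375 -0.2241  0.    ]
lid [199.9, 211.3] 0.52 [ 0.373  -0.0187  0.    ]
lid_ear [325.1, 172.9] 0.75 [0.536  0.3421 0.0145]
lid_ear [158.9, 272.6] 0.54 [ 0.4858 -0.254   0.0145]
lid_ear [278.4, 199.1] 0.4 [0.5134 0.1448 0.0145]
scoop [152.5, 269.5] 0.84 [ 0.4531 -0.2475  0.    ]
scoop_grip [156.8, 247.0] 0.85 [ 0.4596 -0.2305  0.06  ]
scoop_lip [152.5, 262.5] 0.63 [ 0.4451 -0.239   0.011 ]
pepper_mill [287.2, 296.3] 0.69 [ 0.745  -0.1182  0.    ]
pepper_mill [281.2, 199.0] 0.55 [0.5064 0.1668 0.    ]
pepper_mill [284.4, 232.2] 0.49 [0.6043 0.0544 0.    ]
oil_bottle [359.5, 215.8] 0.82 [0.717  0.2378 0.    ]
jar [331.2, 256.9] 0.71 [0.7488 0.0506 0.    ]
mug [161.2, 363.3] 0.64 [ 0.6657 -0.4031  0.    ]
spoon [201.7, 209.2] 0.67 [ 0.3697 -0.0088  0.    ]
spoon [156.7, 260.4] 0.44 [ 0.4363 -0.221   0.    ]
spoon [157.0, 273.0] 0
[... 728 characters left out ...]
145]
lid_ear [270.2, 151.2] 0.16 [0.7571 0.0439 0.0145]
scoop [364.6, 249.3] 0.95 [ 0.4536 -0.2326  0.    ]
scoop [281.6, 187.8] 0.59 [0.646  0.0118 0.    ]
scoop_grip [365.3, 244.8] 0.93 [ 0.4648 -0.2246  0.06  ]
scoop_lip [368.2, 259.0] 0.72 [ 0.4244 -0.2401  0.011 ]
nutmeg0_center [360.2, 241.2] 0.38 [ 0.4773 -0.2171  0.02  ]
nutmeg0_center [136.7, 208.1] 0.38 [0.5914 0.4486 0.02  ]
pepper_mill [321.5, 155.1] 0.71 [ 0.7445 -0.1129  0.    ]
oil_bottle [202.8, 165.6] 0.7 [0.7207 0.2521 0.    ]
jar [268.5, 155.4] 0.66 [0.7476 0.0496 0.    ]
mug [418.6, 176.7] 0.61 [ 0.6703 -0.4057  0.    ]
spoon [296.5, 272.1] 0.66 [ 0.3901 -0.0269  0.    ]
spoon [367.3, 245.6] 0.26 [ 0.4645 -0.2412  0.    ]
```

View pics/a0.png

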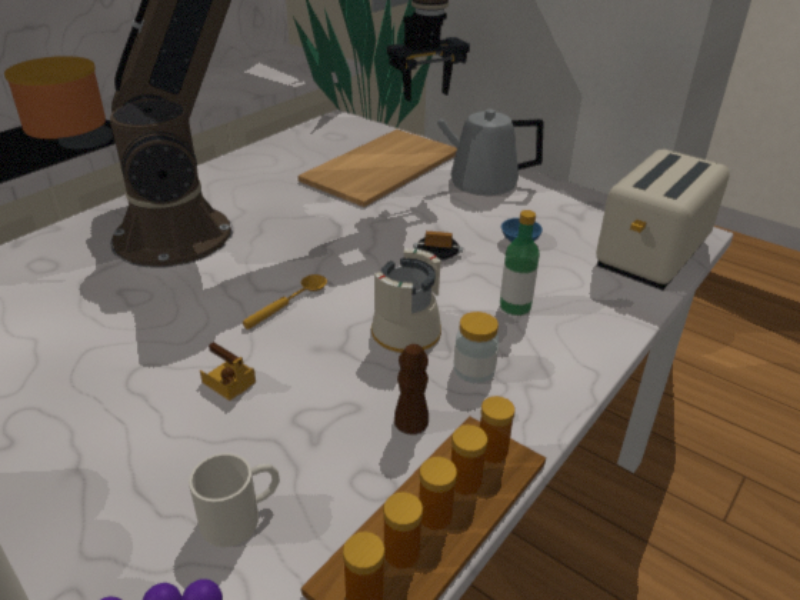

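View pics/b0.png

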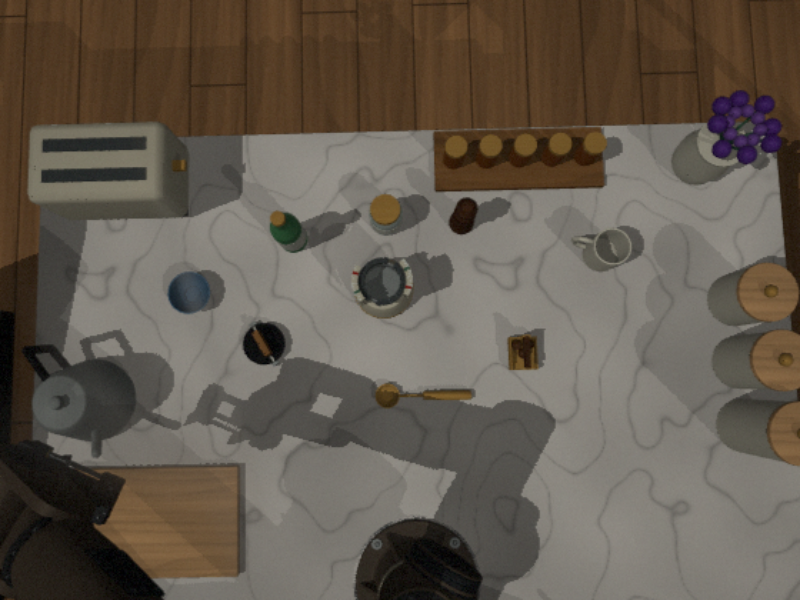

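The scene view shows the scoop at about (228,370), the lid at (440,243), the grinder at (407,300) and the spoon at (285,303). The top view has the scoop at (522,352), the lid at (264,343), and the grinder at (382,285). I'll zoom into both for yaw.

Run:
```python
from h import *
rows=[]
C={k:capture(k) for k in("scene","top")}
def tile(c,p):
    w=30;f=c["frame"];M=np.float32([[1,0,p[0]-w],[0,1,p[1]-w]])
    return cv2.resize(cv2.warpAffine(f,M,(2*w,2*w),flags=cv2.INTER_NEAREST|cv2.WARP_INVERSE_MAP),(260,260),interpolation=cv2.INTER_CUBIC)
for k,c in C.items():
    P={"scene":[(159,260),(306,172),(286,200)],"top":[(365,247),(185,240),(269,197)]}[k]
    rows.append(np.hstack([tile(c,p) for p in P]))
cv2.imwrite("pics/m0.png",np.vstack(rows)[:,:,::-1])
for k in C:
    for t in("scoop","lid","grinder"):
        for s in silhouettes(t,k)[:2]:
            m=s["mask"].astype(np.uint8); ys,xs=np.nonzero(m)
            r=cv2.minAreaRect(np.c_[xs,ys].astype(np.float32))
            print(k,t,round(s["confidence"],2),np.round(s["rect"],1),m.sum(),np.round(r[0],1),np.round(r[1],1),round(r[2],1))
    for t in("half_mark","lid_ear","nutmeg0_center","nutmeg1_center","nutmeg2_center","collar_top","scoop_grip","scoop_lip"): print(k,t,pp(t,k))
```

```text
scene scoop 0.72 [158.7 259.1  40.5  34.3] 770 [158.  261.1] [40.1 29.5] 32.5
scene lid 0.57 [307.2 170.4  29.1  15.1] 424 [306.6 170.2] [32.1 18.9] 21.8
scene grinder 0.87 [284.6 211.3  51.2  73.4] 2847 [283.5 210.5] [71. 47.] 90.0
scene half_mark [([280.2, 197.1], 0.73)]
scene lid_ear [([323.5, 169.9], 0.7), ([156.5, 266.1], 0.53)]
scene nutmeg0_center [([156.0, 260.5], 0.71), ([332.7, 256.6], 0.61)]
scene nutmeg1_center [([158.9, 268.6], 0.58), ([156.1, 263.5], 0.57)]
scene nutmeg2_center [([157.0, 262.2], 0.38)]
scene collar_top [([285.5, 189.4], 0.64), ([201.0, 210.4], 0.47)]
scene scoop_grip [([158.9, 248.7], 0.62)]
scene scoop_lip [([361.2, 165.8], 0.64), ([155.6, 259.2], 0.56)]
top scoop 0.63 [367.4 247.2  19.2  26.9] 410 [365.7 246.2] [24.4 20.4] 87.3
top scoop 0.3 [183.8 241.5  30.5  27.8] 683 [184.4 240. ] [29.1 27.5] 9.5
top lid 0.76 [187.3 240.9  25.8  31.2] 678 [185.1 240.3] [28.2 28.2] 26.6
top lid 0.7 [266.  198.5  34.3  32.8] 424 [267. 197.] [34. 32.] 90.0
top grinder 0.79 [268.6 201.2  42.3  41.9] 1454 [267.5 201.5] [41. 41.] 90.0
top half_mark [([282.7, 190.1], 0.8)]
top lid_ear [([177.8, 225.0], 0.88), ([366.8, 246.7], 0.73)]
top nutmeg0_center [([361.7, 240.0], 0.5), ([359.4, 244.3], 0.25)]
top nutmeg1_center []
top nutmeg2_center [([368.3, 246.3], 0.53)]
top collar_top [([270.7, 193.4], 0.79), ([369.9, 247.9], 0.26)]
top scoop_grip [([369.1, 245.4], 0.78)]
top scoop_lip [([366.7, 257.7], 0.97)]
```

View pics/m0.png

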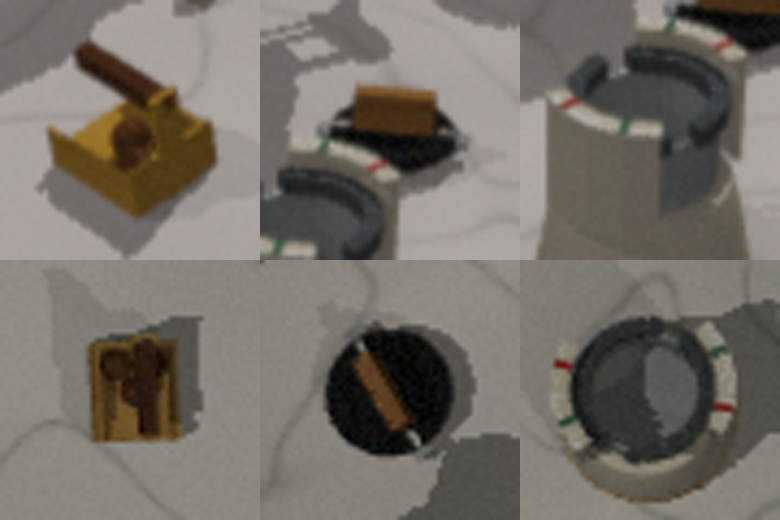

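The top crop shows the claw marks clearly: green at (568,422)/(716,350) and red at (562,365)/(722,407), so the slots lie about 24° clockwise of image-up. The scoop opens towards the robot with yaw near 0. The lid bar runs from (360,340) to (420,440). I'll start moving towards the scoop.

move_arm:
  moves:
    - {"slide": [-1,-1,0],"rot": [0,0,0.29],"gripper": 1}
    - {"slide": [-1,-1,0],"rot": [0,0,0.29],"gripper": 1}
    - {"slide": [-1,-1,0],"rot": [0,0,0.29],"gripper": 1}
    - {"slide": [-1,-1,0],"rot": [0,0,0.29],"gripper": 1}
    - {"slide": [-1,-1,0],"rot": [0,0,0.29],"gripper": 1}
    - {"slide": [-1,-1,0],"rot": [0,0,0.29],"gripper": 1}
    - {"slide": [-1,-1,0],"rot": [0,0,0.29],"gripper": 1}
    - {"slide": [-1,-1,0],"rot": [0,0,0.29],"gripper": 1}

```text
time_s: 3.57
ee_pos: [0.333, 0.3702, 0.229]
orientation: [1.957, 2.457, 0.001]
force: [-0.3, 0.4, 0.1]
gripper_width: 0.0952
grip_force: 0.0
```

```bash
cat >> h.py <<'E'
from scipy.optimize import minimize
def box(x0,x1,y0,y1,z0,z1): return np.array([[x,y,z] for x in(x0,x1) for y in(y0,y1) for z in(z0,z1)],float)
def render(c,parts,x,y,yaw,z=0,roi=None,S=8):
    u0,v0,w,h=roi; m=np.zeros((h*S,w*S),np.uint8); Rz=R.from_euler('z',yaw).as_matrix()
    for P in parts:
        Q=P@Rz.T+[x,y,z]
        px=np.array([proj(c,q) for q in Q])
        hull=cv2.convexHull(np.float32((px+0.5-[u0,v0])*S-0.5))
        cv2.fillConvexPoly(m,np.int32(np.round(hull*16)),1,shift=4)
    return cv2.resize(m.astype(np.float32),(w,h),interpolation=cv2.INTER_AREA)
def fit(obs,parts,x0,z=0):
    "obs: list of (cam dict, mask float, roi)"
    def cost(v):
        e=0
        for c,m,roi in obs:
            e+=np.sum((render(c,parts,v[0],v[1],v[2],z,roi)-m)**2)/max(m.sum(),1)
        return e
    best=None
    for dy in(-.15,0,.15):
        s=np.array(x0,float)+[0,0,dy]
        r=minimize(cost,s,method='Nelder-Mead',options=dict(initial_simplex=s+np.array([[0,0,0],[.008,0,0],[0,.008,0],[0,0,.15]]),xatol=1e-4,fatol=1e-4))
        if best is None or r.fun<best.fun: best=r
    return best
def crop(c,p,w):
    u,v=int(p[0])-w,int(p[1])-w; return (u,v,2*w,2*w)
def hsv(c): return cv2.cvtColor(c["frame"],cv2.COLOR_RGB2HSV).astype(int)
LIDBAR=[box(-.028,.028,-.007,.007,.02,.05)]
SCOOP=[np.vstack([box(-.030,.038,-.028,.028,0,.026)]),box(-.028,.038,-.006,.006,.053,.067),box(.030,.038,-.006,.006,0,.06)]
E
cat > m1.py <<'E'
from h import *
C={k:capture(k) for k in("scene","top")}
P={"scene":[(159,258),(306,168),(286,195)],"top":[(365,247),(185,240),(269,197)]}
def get(i,f,w=24):
    o=[]
    for k,c in C.items():
        roi=crop(c,P[k][i],w);h=hsv(c)[roi[1]:roi[1]+2*w,roi[0]:roi[0]+2*w]
        m=f(h).astype(np.uint8)
        n,l,st,_=cv2.connectedComponentsWithStats(m)
        m=(l==1+np.argmax(st[1:,4])) if n>1 else m
        o.append((c,m.astype(np.float32),roi))
    return o
for nm,i,f,pt,x0 in(("scoop",0,lambda h:(h[...,1]>85),SCOOP,(.455,-.235,0)),("lidbar",1,lambda h:(h[...,1]>100)&(h[...,2]>70),LIDBAR,(.505,.305,.54))):
    o=get(i,f,24 if i==0 else 14)
    for oo in (o,o[:1],o[1:]):
        r=fit(oo,pt,x0);print(nm,np.round(r.x,4),round(np.degrees(r.x[2]),1),round(r.fun,3),[int(a[1].sum()) for a in oo])
# marks
from scipy.optimize import least_squares
pts=[];
for k,c in C.items():
    h=hsv(c);u,v,w,hh=crop(c,P[k][2],26);s=h[v:v+hh,u:u+w]
    for nm,mk in(("g",(abs(s[...,0]-75)<22)&(s[...,1]>60)),("r",((s[...,0]<8)|(s[...,0]>172))&(s[...,1]>90))):
        n,l,st,ce=cv2.connectedComponentsWithStats(mk.astype(np.uint8))
        for j in range(1,n):
            if st[j,4]>=3:
                p=ce[j]+[u,v]; q=atz(c,p,.138);pts.append((k,nm,p,q[:2],st[j,4]));print(k,nm,np.round(p,1),np.round(q,4),st[j,4],"r",round(np.hypot(*(q[:2]-[.605,.05])),3))
np.save("marks.npy",np.array([0]))
s=read_state();print(s["ee_pos"],s["orientation"],s["q"])
E
python3 m1.py
```

```text
scoop [ 0.457  -0.2327 -0.0111] -0.6 0.175 [817, 482]
scoop [ 0.4573 -0.2317 -0.036 ] -2.1 0.14 [817]
scoop [ 0.4567 -0.2332 -0.0108] -0.6 0.021 [482]
lidbar [0.492  0.3065 0.5664] 32.5 2.892 [62, 74]
lidbar [0.477  0.3274 0.6626] 38.0 2.174 [62]
lidbar [0.493  0.3085 0.6121] 35.1 0.591 [74]
scene r [302.6 179.6] [0.6162 0.1068 0.138 ] 7 r 0.058
scene r [267.  193.1] [0.5867 0.0054 0.138 ] 7 r 0.048
top g [284.  187.5] [0.6244 0.006  0.138 ] 4 r 0.048
top g [249.6 203.6] [0.5819 0.1015 0.138 ] 5 r 0.056
top r [248.5 190.8] [0.6176 0.104  0.138 ] 8 r 0.055
top r [285.5 200.5] [0.5882 0.0027 0.138 ] 8 r 0.05
[0.33262479 0.37079295 0.22882116] [1.94694866e+00 2.46549712e+00 7.00534347e-04] [7.06901188e-01 3.11079215e-01 1.86292488e+00 4.47690970e-05
 9.67141216e-01 4.72909916e-01]
```

move_arm:
  moves:
    - {"slide": [-1,0.6,0],"rot": [0,0,0.29],"gripper": 1}
    - {"slide": [-1,0.6,0],"rot": [0,0,0.29],"gripper": 1}
    - {"slide": [-1,0.6,0],"rot": [0,0,0.29],"gripper": 1}
    - {"slide": [-1,0.6,0],"rot": [0,0,0.29],"gripper": 1}
    - {"slide": [-1,0.6,0],"rot": [0,0,0.29],"gripper": 1}
    - {"slide": [-1,0.6,0],"rot": [0,0,0.29],"gripper": 1}
    - {"slide": [-1,0.6,0],"rot": [0,0,0.29],"gripper": 1}
    - {"slide": [-1,0.6,0],"rot": [0,0,0.29],"gripper": 1}

```text
time_s: 4.33
ee_pos: [0.4551, 0.2458, 0.2285]
orientation: [-2.836, -1.351, 0.0]
force: [0.4, 0.3, 0.2]
gripper_width: 0.0949
grip_force: 0.0
```

move_arm:
  moves:
    - {"slide": [-1,1,0],"rot": [0,0,0.29],"gripper": 1}
    - {"slide": [-1,1,0],"rot": [0,0,0.29],"gripper": 1}
    - {"slide": [-1,1,0],"rot": [0,0,0.29],"gripper": 1}
    - {"slide": [-1,1,0],"rot": [0,0,0.29],"gripper": 1}
    - {"slide": [-1,1,0],"rot": [0,0,0.29],"gripper": 1}
    - {"slide": [-1,1,0],"rot": [0,0,0.29],"gripper": 1}
    - {"slide": [-1,1,0],"rot": [0,0,0.29],"gripper": 1}
    - {"slide": [-1,1,0],"rot": [0,0,0.29],"gripper": 1}

```text
time_s: 5.0
ee_pos: [0.4781, 0.0343, 0.2286]
orientation: [-3.141, 0.037, -0.0]
force: [-0.0, 1.1, -0.7]
gripper_width: 0.0952
grip_force: 0.0
```

move_arm:
  moves:
    - {"slide": [0,0.9,0],"rot": [0,0,0],"gripper": 1}
    - {"slide": [0,0.9,0],"rot": [0,0,0],"gripper": 1}
    - {"slide": [0,0.9,0],"rot": [0,0,0],"gripper": 1}
    - {"slide": [0,0.9,0],"rot": [0,0,0],"gripper": 1}
    - {"slide": [0,0.9,0],"rot": [0,0,0],"gripper": 1}

```text
time_s: 5.42
ee_pos: [0.4758, -0.102, 0.2285]
orientation: [3.141, -0.028, 0.0]
force: [-0.4, 0.7, -1.1]
gripper_width: 0.0952
grip_force: 0.0
```

```bash
cat >> h.py <<'E'
def step(pos,x_deg,tilt=0):
    "slide/rot (scaled) from current pose to down-pose with tool x at x_deg; prints"
    s=read_state();R0=R.from_rotvec(s["orientation"])
    d=np.radians(x_deg);cx,sx=np.cos(d),np.sin(d)
    R1=R.from_matrix(np.array([[cx,sx,0],[sx,-cx,0],[0,0,-1]]))*R.from_euler('y',tilt,degrees=True)
    print("pos",np.round(s["ee_pos"],4),"x_deg",round(np.degrees(np.arctan2(*R0.as_matrix()[1::-1,0])),2),"q",np.round(s["q"],2),"t",s["time_s"])
    print("slide",np.round(R0.inv().apply(np.array(pos)-s["ee_pos"])/.15,3),"rot",np.round((R0.inv()*R1).as_rotvec()/np.pi,4),"F",np.round(s["force"],1),"w",s["gripper_width"])
E
python3 m1.py | grep -v scoop; python3 -c "
from h import *
step((.461,-.2327,.055),-.6)"
```

```text
lidbar [0.4917 0.3071 0.6034] 34.6 0.605 [179, 81]
lidbar [0.4911 0.3075 0.6024] 34.5 0.137 [179]
lidbar [0.4926 0.3079 0.6115] 35.0 0.457 [81]
scene r [302.8 179.6] [0.6167 0.1069 0.138 ] 8 r 0.058
scene r [267.  193.1] [0.5867 0.0054 0.138 ] 7 r 0.048
top g [284.  187.5] [0.6244 0.006  0.138 ] 4 r 0.048
top g [249.6 203.6] [0.5819 0.1015 0.138 ] 5 r 0.056
top r [248.5 190.8] [0.6176 0.104  0.138 ] 8 r 0.055
top r [285.5 200.5] [0.5882 0.0027 0.138 ] 8 r 0.05
[ 0.47569017 -0.09943031  0.22851695] [-3.14104313e+00  2.54245610e-02  3.89298008e-04] [-3.42262903e-01  2.94495000e-01  1.88976380e+00  4.16441362e-04
  9.57714534e-01  1.24448200e+00]
pos [ 0.4757 -0.0994  0.2285] x_deg -0.93 q [-0.34  0.29  1.89  0.    0.96  1.24] t 5.5167
slide [-0.083  0.89   1.156] rot [-0.0001  0.0001 -0.0018] F [ 0.1  0.3 -0.4] w 0.09516846567752055
```

move_arm:
  moves:
    - {"slide": [-0.085,0.88,0.3],"gripper": 1}
    - {"slide": [-0.085,0.88,0.5],"gripper": 1}
    - {"slide": [-0.085,0.88,0.5],"gripper": 1}
    - {"slide": [-0.085,0.88,0.5],"gripper": 1}
    - {"slide": [-0.085,0.88,0.5],"gripper": 1}
    - {"slide": [-0.085,0.88,0.5],"gripper": 1}
    - {"slide": [-0.085,0.88,0.5],"gripper": 1}

```text
schema error: expected keys slide, rot, gripper
```

```bash
python3 -c "
from h import *
step((.461,-.2327,.055),-.9)"
```

```text
pos [ 0.4757 -0.0994  0.2285] x_deg -0.93 q [-0.34  0.29  1.89  0.    0.96  1.24] t 5.5167
slide [-0.083  0.89   1.156] rot [-0.0001  0.0001 -0.0002] F [ 0.1  0.3 -0.4] w 0.09516846567752055
```

move_arm:
  moves:
    - {"slide": [-0.085,0.89,0.3],"rot": [0,0,0],"gripper": 1}
    - {"slide": [-0.085,0.89,0.5],"rot": [0,0,0],"gripper": 1}
    - {"slide": [-0.085,0.89,0.5],"rot": [0,0,0],"gripper": 1}
    - {"slide": [-0.085,0.89,0.5],"rot": [0,0,0],"gripper": 1}
    - {"slide": [-0.085,0.89,0.5],"rot": [0,0,0],"gripper": 1}
    - {"slide": [-0.085,0.89,0.5],"rot": [0,0,0],"gripper": 1}
    - {"slide": [-0.085,0.89,0.5],"rot": [0,0,0],"gripper": 1}

```text
time_s: 6.1
ee_pos: [0.4613, -0.2316, 0.1539]
orientation: [-3.141, 0.023, -0.0]
force: [-0.8, 0.2, -0.1]
gripper_width: 0.0948
grip_force: 0.0
```

```bash
python3 -c "
from h import *
step((.461,-.2327,.055),-.9)"
```

```text
pos [ 0.4613 -0.2316  0.1539] x_deg -0.84 q [-0.59  0.43  1.91  0.    0.8   0.99] t 6.1
slide [-0.002  0.008  0.659] rot [-0.0001  0.      0.0003] F [-0.8  0.2 -0.1] w 0.0947997639445005
```

move_arm:
  moves:
    - {"slide": [0,0.01,0.2],"rot": [0,0,0],"gripper": 1}
    - {"slide": [0,0.01,0.4],"rot": [0,0,0],"gripper": 1}
    - {"slide": [0,0.01,0.55],"rot": [0,0,0],"gripper": 1}
    - {"slide": [0,0.01,0.66],"rot": [0,0,0],"gripper": 1}
    - {"slide": [0,0.01,0.66],"rot": [0,0,0],"gripper": 0.2}
    - {"slide": [0,0.01,0.66],"rot": [0,0,0],"gripper": -0.4}
    - {"slide": [0,0.01,0.66],"rot": [0,0,0],"gripper": -1}
    - {"slide": [0,0.01,0.66],"rot": [0,0,0],"gripper": -1}
    - {"slide": [0,0.01,0.66],"rot": [0,0,0],"gripper": -1}
    - {"slide": [0,0.01,0.66],"rot": [0,0,0],"gripper": -1}
  newtons: 25

```text
time_s: 6.93
ee_pos: [0.4612, -0.2346, 0.0555]
orientation: [3.141, -0.026, 0.002]
force: [0.3, 0.3, 0.2]
gripper_width: 0.0604
grip_force: 0.0
```

move_arm:
  moves:
    - {"slide": [0,0,0],"rot": [0,0,0],"gripper": -1}
    - {"slide": [0,0,0],"rot": [0,0,0],"gripper": -1}
    - {"slide": [0,0,0],"rot": [0,0,0],"gripper": -1}
    - {"slide": [0,0,0],"rot": [0,0,0],"gripper": -1}

```text
time_s: 7.27
ee_pos: [0.4608, -0.2346, 0.0547]
orientation: [-3.141, 0.026, -0.0]
force: [-0.7, -0.8, 0.1]
gripper_width: 0.0339
grip_force: 0.0
```

```bash
python3 -c "
from h import *
step((.461,-.2327,.19),-.9)
c=capture('scene');save(c,'g1.png')"
```

```text
pos [ 0.4608 -0.2346  0.0547] x_deg -0.95 q [-0.6   0.6   1.98  0.    0.57  0.99] t 7.2667
slide [ 0.001 -0.013 -0.902] rot [-0.     -0.     -0.0003] F [-0.7 -0.8  0.1] w 0.03387944266812292
```

Fingers still closing (~80 mm/s); wait then lift a little.

move_arm:
  moves:
    - {"slide": [0,0,0],"rot": [0,0,0],"gripper": -1}
    - {"slide": [0,0,0],"rot": [0,0,0],"gripper": -1}
    - {"slide": [0,0,0],"rot": [0,0,0],"gripper": -1}
    - {"slide": [0,0,0],"rot": [0,0,0],"gripper": -1}
    - {"slide": [0,0,0],"rot": [0,0,0],"gripper": -1}
    - {"slide": [0,0,-0.05],"rot": [0,0,0],"gripper": -1}
    - {"slide": [0,0,-0.15],"rot": [0,0,0],"gripper": -1}
    - {"slide": [0,0,-0.3],"rot": [0,0,0],"gripper": -1}
    - {"slide": [0,0,-0.4],"rot": [0,0,0],"gripper": -1}
    - {"slide": [0,0,-0.4],"rot": [0,0,0],"gripper": -1}

```text
time_s: 8.15
ee_pos: [0.4618, -0.2352, 0.1175]
orientation: [3.139, -0.026, 0.006]
force: [0.4, -0.6, -0.9]
gripper_width: 0.0119
grip_force: 25.0
```

```bash
python3 -c "
from h import *
step((.461,-.2327,.25),-.9)
a=capture('scene')['frame'][190:300,100:240];b=capture('top')['frame'][200:310,300:440]
cv2.imwrite('pics/g2.png',cv2.resize(np.vstack([a,b]),None,fx=2.6,fy=2.6,interpolation=cv2.INTER_CUBIC)[:,:,::-1])"
```

```text
pos [ 0.4618 -0.2352  0.1175] x_deg -0.94 q [-0.6   0.49  1.94  0.    0.71  0.99] t 8.15
slide [-0.002 -0.014 -0.883] rot [ 0.0008 -0.0012 -0.0002] F [ 0.4 -0.6 -0.9] w 0.011944193318666908
```

View pics/g2.png

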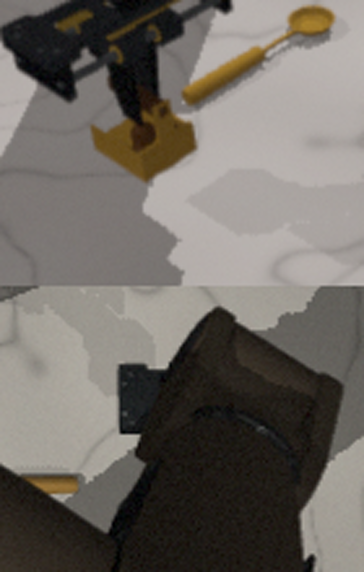

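Lifted level, the scoop hangs at about (145,145) in the crop with the nutmegs inside. I'll carry it gently towards the grinder.

move_arm:
  moves:
    - {"slide": [0.03,-0.05,-0.15],"rot": [0,0,0],"gripper": -1}
    - {"slide": [0.08,-0.13,-0.3],"rot": [0,0,0],"gripper": -1}
    - {"slide": [0.14,-0.23,-0.45],"rot": [0,0,0],"gripper": -1}
    - {"slide": [0.21,-0.34,-0.6],"rot": [0,0,0],"gripper": -1}
    - {"slide": [0.28,-0.45,-0.75],"rot": [0,0,0],"gripper": -1}
    - {"slide": [0.35,-0.56,-0.87],"rot": [0,0,0],"gripper": -1}
    - {"slide": [0.42,-0.67,-0.95],"rot": [0,0,0],"gripper": -1}
    - {"slide": [0.49,-0.78,-0.95],"rot": [0,0,0],"gripper": -1}
    - {"slide": [0.56,-0.88,-0.95],"rot": [0,0,0],"gripper": -1}
    - {"slide": [0.62,-0.97,-0.95],"rot": [0,0,0],"gripper": -1}

```text
time_s: 9.08
ee_pos: [0.5565, -0.0895, 0.2559]
orientation: [-3.141, 0.025, 0.002]
force: [0.2, -0.5, -1.9]
gripper_width: 0.0115
grip_force: 25.0
```

move_arm:
  moves:
    - {"slide": [0.07,-0.11,0],"rot": [0,0,0],"gripper": -1}
    - {"slide": [0.14,-0.22,0],"rot": [0,0,0],"gripper": -1}
    - {"slide": [0.21,-0.33,0],"rot": [0,0,0],"gripper": -1}
    - {"slide": [0.28,-0.44,0],"rot": [0,0,0],"gripper": -1}
    - {"slide": [0.35,-0.55,0],"rot": [0,0,0],"gripper": -1}
    - {"slide": [0.42,-0.66,0],"rot": [0,0,0],"gripper": -1}
    - {"slide": [0.49,-0.77,0],"rot": [0,0,0],"gripper": -1}
    - {"slide": [0.55,-0.87,0],"rot": [0,0,0],"gripper": -1}
    - {"slide": [0.6,-0.94,0],"rot": [0,0,0],"gripper": -1}
    - {"slide": [0.62,-0.98,0],"rot": [0,0,0],"gripper": -1}

```text
time_s: 9.92
ee_pos: [0.6521, 0.056, 0.2555]
orientation: [-3.141, 0.024, 0.003]
force: [-0.8, -0.8, -2.1]
gripper_width: 0.0121
grip_force: 25.0
```

move_arm:
  moves:
    - {"slide": [0,0,0],"rot": [0,0,0],"gripper": -1}
    - {"slide": [0,0,0],"rot": [0,0,0],"gripper": -1}

```text
time_s: 10.08
ee_pos: [0.6513, 0.0546, 0.2565]
orientation: [3.141, -0.025, -0.002]
force: [0.3, -0.4, -1.5]
gripper_width: 0.0118
grip_force: 25.0
```

```bash
python3 -c "
from h import *
step((.6525,.0545,.202),-.9)
c=capture('scene')
a=c['frame'][110:260,210:370]
cv2.imwrite('pics/g3.png',cv2.resize(a,None,fx=4,fy=4,interpolation=cv2.INTER_CUBIC)[:,:,::-1])
s=read_state();p=s['ee_pos']
for n in([.004,0,.06],[-.028,0,.06],[.038,-.028,0],[.038,.028,0],[.038,-.028,.026]): print(n,np.round((proj(c,np.array(p)+[0,0,.005]-[.004,0,.06]+n)-[210,110])*4))
"
```

```text
pos [0.6513 0.0546 0.2565] x_deg -0.92 q [-0.02  0.51  1.45 -0.    1.19  1.57] t 10.0833
slide [0.009 0.    0.363] rot [ 0.      0.0004 -0.0001] F [ 0.3 -0.4 -1.5] w 0.011786288474342153
[0.004, 0, 0.06] [376. 149.]
[-0.028, 0, 0.06] [329. 131.]
[0.038, -0.028, 0] [392. 283.]
[0.038, 0.028, 0] [449. 243.]
[0.038, -0.028, 0.026] [394. 243.]
```

View pics/g3.png

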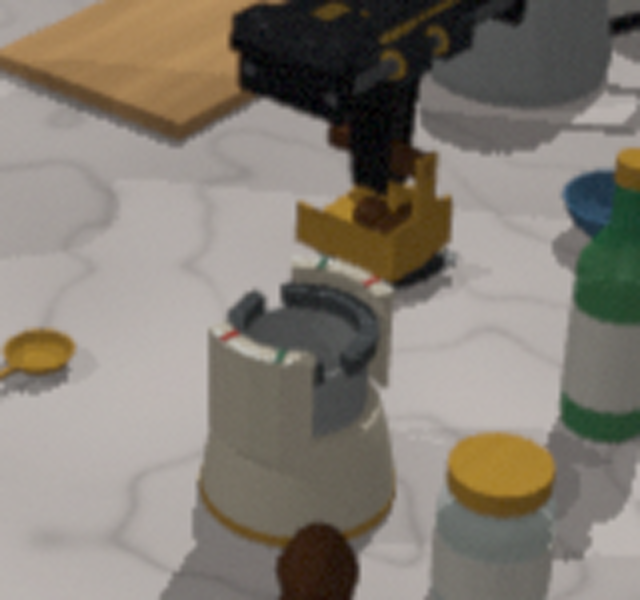

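The scoop is where predicted (corner at (392,283)), with the nutmegs inside, at the +x edge of the grinder. Next I'll lower it and tip.

move_arm:
  moves:
    - {"slide": [0.01,0,0.1],"rot": [0,0,0],"gripper": -1}
    - {"slide": [0.01,0,0.2],"rot": [0,0,0],"gripper": -1}
    - {"slide": [0.01,0,0.3],"rot": [0,0,0],"gripper": -1}
    - {"slide": [0.01,0,0.36],"rot": [0,0,0],"gripper": -1}
    - {"slide": [0.01,0,0.36],"rot": [0,0,0],"gripper": -1}
    - {"slide": [0.01,0,0.36],"rot": [0,0,0],"gripper": -1}

```text
time_s: 10.63
ee_pos: [0.653, 0.0543, 0.2033]
orientation: [-3.141, 0.027, 0.0]
force: [0.2, 0.4, -2.6]
gripper_width: 0.0119
grip_force: 25.0
```

move_arm:
  moves:
    - {"slide": [-0.03,0,0],"rot": [0,0.028,0],"gripper": -1}
    - {"slide": [-0.06,0,0],"rot": [0,0.056,0],"gripper": -1}
    - {"slide": [-0.085,0,0],"rot": [0,0.083,0],"gripper": -1}
    - {"slide": [-0.115,0,0],"rot": [0,0.111,0],"gripper": -1}
    - {"slide": [-0.145,0,0],"rot": [0,0.139,0],"gripper": -1}
    - {"slide": [-0.177,0,0],"rot": [0,0.167,0],"gripper": -1}
    - {"slide": [-0.225,0,-0.01],"rot": [0,0.205,0],"gripper": -1}
    - {"slide": [-0.277,0,-0.01],"rot": [0,0.25,0],"gripper": -1}
    - {"slide": [-0.32,0,-0.015],"rot": [0,0.285,0],"gripper": -1}
    - {"slide": [-0.34,0,-0.015],"rot": [0,0.305,0],"gripper": -1}

```text
time_s: 11.47
ee_pos: [0.6185, 0.0553, 0.2343]
orientation: [2.908, -0.019, 1.087]
force: [-0.5, -0.6, -1.8]
gripper_width: 0.0117
grip_force: 25.0
```

move_arm:
  moves:
    - {"slide": [0,0,0],"rot": [0,0,0],"gripper": -1}
    - {"slide": [0,0,0],"rot": [0,0,0],"gripper": -1}
    - {"slide": [0,0,0],"rot": [0,0,0],"gripper": -1}
    - {"slide": [0,0,0],"rot": [0,0,0],"gripper": -1}
    - {"slide": [0,0,0],"rot": [0,0,0],"gripper": -1}

```text
time_s: 11.88
ee_pos: [0.6185, 0.0554, 0.2321]
orientation: [2.911, -0.019, 1.082]
force: [-0.0, -0.1, -2.0]
gripper_width: 0.0118
grip_force: 25.0
```

```bash
python3 -c "
from h import *
step((.6525,.0545,.202),-.9)
c=capture('scene')
for k in('nutmeg0','nutmeg1','nutmeg2'): print(pp(k,'scene'))
a=c['frame'][110:260,210:370]
cv2.imwrite('pics/g4.png',cv2.resize(a,None,fx=4,fy=4,interpolation=cv2.INTER_CUBIC)[:,:,::-1])
"
```

```text
pos [0.6185 0.0554 0.2321] x_deg 0.08 q [-0.    0.34  2.03 -0.53  0.07  2.1 ] t 11.8833
slide [ 0.04  -0.006  0.3  ] rot [ 0.01   -0.2267  0.0008] F [-0.  -0.1 -2. ] w 0.011849090571035045
[([289.9, 200.2], 0.42)]
[([289.9, 200.2], 0.42)]
[([289.9, 200.2], 0.42)]
```

View pics/g4.png

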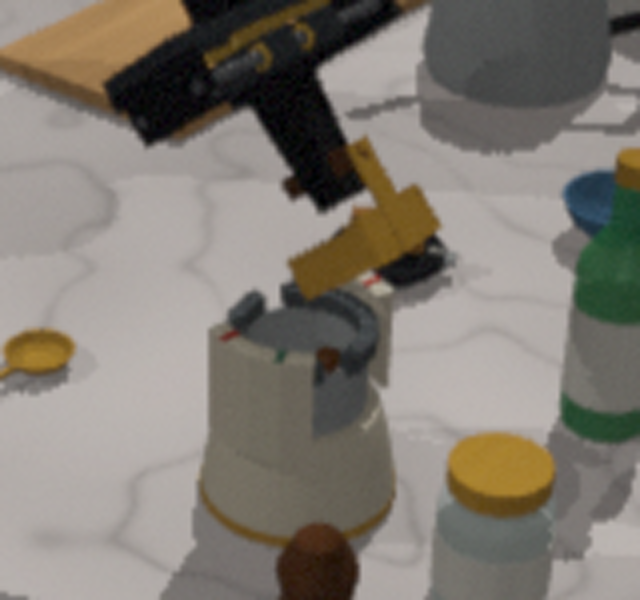

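The scoop is tipped about 40° (joint 5 at its limit) with its lip over the bowl; a nutmeg shows at (328,358) near the slot. I'll check whether it is in the bowl and whether any remain.

```bash
python3 -c "
from h import *
c=capture('scene')
for z in(.086,.1,.12,.135): print(z,np.round(atz(c,(289.9,200.2),z)-[.6025,.0545,0],4))
h=hsv(c);f=c['frame']
print(f[192:206,284:298].tolist()[8])
m=((h[...,0]<14)&(h[...,1]>90)&(h[...,2]<140)).astype(np.uint8)
n,l,st,ce=cv2.connectedComponentsWithStats(m)
print([(np.round(ce[j]).tolist(),int(st[j,4])) for j in range(1,n) if 8<st[j,4]<300])
t=capture('top')
for k in('nutmeg0','scoop'): print(k,pp(k,'top'))
h=hsv(t);m=((h[...,0]<14)&(h[...,1]>90)&(h[...,2]<140)).astype(np.uint8)
n,l,st,ce=cv2.connectedComponentsWithStats(m)
print([(np.round(ce[j]).tolist(),int(st[j,4])) for j in range(1,n) if 8<st[j,4]<300])
a=cv2.resize(t['frame'][150:240,210:330],(600,450),interpolation=cv2.INTER_CUBIC)
cv2.imwrite('pics/g5.png',a[:,:,::-1])
"
```

```text
0.086 [-0.0009  0.0227  0.086 ]
0.1 [0.011  0.0063 0.1   ]
0.12 [ 0.0279 -0.017   0.12  ]
0.135 [ 0.0406 -0.0346  0.135 ]
[[121, 115, 101], [118, 114, 100], [118, 111, 96], [121, 115, 102], [98, 92, 83], [56, 52, 48], [53, 41, 32], [55, 31, 17], [54, 31, 16], [49, 29, 15], [48, 32, 26], [43, 42, 45], [40, 41, 44], [36, 36, 37]]
[([295.0, 150.0], 31), ([292.0, 199.0], 21), ([346.0, 309.0], 9), ([467.0, 309.0], 14), ([336.0, 323.0], 11), ([429.0, 329.0], 9), ([449.0, 340.0], 11), ([406.0, 343.0], 11), ([436.0, 359.0], 9), ([313.0, 362.0], 14), ([436.0, 366.0], 14), ([450.0, 368.0], 10), ([445.0, 375.0], 15), ([291.0, 380.0], 11), ([375.0, 380.0], 10), ([366.0, 386.0], 11), ([290.0, 390.0], 9)]
nutmeg0 [([265.5, 186.4], 0.41)]
scoop [([267.1, 176.7], 0.68)]
[([171.0, 6.0], 17), ([247.0, 30.0], 9), ([283.0, 37.0], 10), ([527.0, 70.0], 9), ([405.0, 106.0], 32), ([385.0, 110.0], 77), ([362.0, 111.0], 70), ([337.0, 112.0], 54), ([316.0, 113.0], 60), ([410.0, 112.0], 56), ([554.0, 115.0], 21), ([548.0, 119.0], 13), ([554.0, 125.0], 13), ([548.0, 131.0], 14), ([551.0, 137.0], 9), ([324.0, 151.0], 261), ([551.0, 145.0], 15), ([553.0, 158.0], 19), ([265.0, 182.0], 38), ([553.0, 180.0], 14), ([22.0, 190.0], 13), ([11.0, 200.0], 19), ([16.0, 200.0], 9), ([20.0, 210.0], 25), ([11.0, 216.0], 15), ([558.0, 220.0], 10), ([18.0, 225.0], 27), ([12.0, 234.0], 19), ([11.0, 243.0], 20), ([11.0, 248.0], 15), ([11.0, 252.0], 9), ([13.0, 258.0], 9), ([10.0, 261.0], 9), ([18.0, 273.0], 10), ([11.0, 281.0], 10), ([18.0, 280.0], 9), ([15.0, 289.0], 20), ([9.0, 301.0], 9), ([13.0, 304.0], 13), ([16.0, 310.0], 14), ([14.0, 324.0], 47), ([8.0, 334.0], 16), ([18.0, 338.0], 22), ([11.0, 346.0], 17), ([15.0, 359.0], 20), ([14.0, 374.0], 57)]
```

View pics/g5.png

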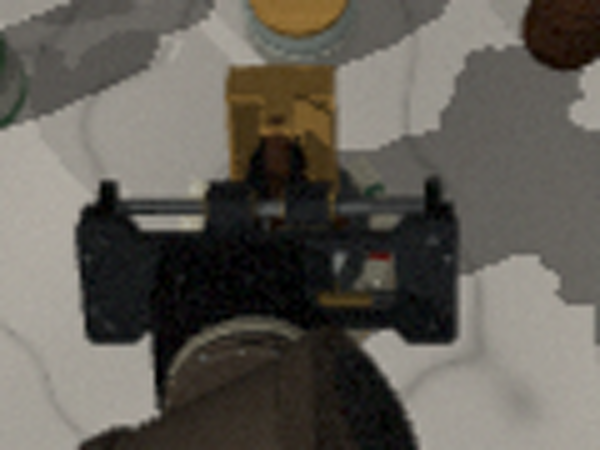

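The trough's interior is empty at the back in this view (x 240–330, y 100–170); only the handle shows brown. I'll level the scoop and go back.

move_arm:
  moves:
    - {"slide": [0.2,0,-0.2],"rot": [0,0,0],"gripper": -1}
    - {"slide": [0.2,0,-0.2],"rot": [0,-0.04,0],"gripper": -1}
    - {"slide": [0.2,0,-0.2],"rot": [0,-0.08,0],"gripper": -1}
    - {"slide": [0.2,0,-0.2],"rot": [0,-0.12,0],"gripper": -1}
    - {"slide": [0.2,0,-0.2],"rot": [0,-0.16,0],"gripper": -1}
    - {"slide": [0.2,0,-0.2],"rot": [0,-0.2,0],"gripper": -1}
    - {"slide": [0.2,0,-0.2],"rot": [0,-0.227,0],"gripper": -1}
    - {"slide": [0.2,0,-0.2],"rot": [0,-0.227,0],"gripper": -1}
    - {"slide": [0.2,0,-0.2],"rot": [0,-0.227,0],"gripper": -1}

```text
time_s: 13.03
ee_pos: [0.6224, 0.0566, 0.2733]
orientation: [3.111, -0.037, 0.002]
force: [0.3, 0.4, -2.2]
gripper_width: 0.0114
grip_force: 25.0
```

```bash
python3 -c "
from h import *
step((.55,-.09,.25),-.9)"
```

```text
pos [0.6224 0.0566 0.2733] x_deg -1.37 q [-0.    0.45  1.5  -0.03  1.19  1.6 ] t 13.0333
slide [-0.46   0.984  0.184] rot [ 0.0095 -0.0004 -0.0026] F [ 0.3  0.4 -2.2] w 0.011377644439359881
```

move_arm:
  moves:
    - {"slide": [-0.46,0.98,0.1],"rot": [0.0095,0,-0.0026],"gripper": -1}
    - {"slide": [-0.46,0.98,0.1],"rot": [0.0095,0,-0.0026],"gripper": -1}
    - {"slide": [-0.46,0.98,0.1],"rot": [0.0095,0,-0.0026],"gripper": -1}
    - {"slide": [-0.46,0.98,0.1],"rot": [0.0095,0,-0.0026],"gripper": -1}
    - {"slide": [-0.46,0.98,0.18],"rot": [0.0095,0,-0.0026],"gripper": -1}
    - {"slide": [-0.46,0.98,0.18],"rot": [0.0095,0,-0.0026],"gripper": -1}

```text
time_s: 13.53
ee_pos: [0.5472, -0.0906, 0.2508]
orientation: [3.141, -0.029, 0.002]
force: [0.2, -0.3, -1.3]
gripper_width: 0.0119
grip_force: 25.0
```

move_arm:
  moves:
    - {"slide": [-0.57,0.97,0.2],"rot": [0,0,0],"gripper": -1}
    - {"slide": [-0.57,0.97,0.4],"rot": [0,0,0],"gripper": -1}
    - {"slide": [-0.57,0.97,0.7],"rot": [0,0,0],"gripper": -1}
    - {"slide": [-0.57,0.97,0.9],"rot": [0,0,0],"gripper": -1}
    - {"slide": [-0.57,0.97,1],"rot": [0,0,0],"gripper": -1}
    - {"slide": [-0.57,0.97,1],"rot": [0,0,0],"gripper": -1}
    - {"slide": [-0.57,0.97,1],"rot": [0,0,0],"gripper": -1}

```text
time_s: 14.12
ee_pos: [0.4588, -0.2333, 0.0981]
orientation: [-3.139, 0.026, 0.006]
force: [-0.8, -0.3, -1.3]
gripper_width: 0.0116
grip_force: 25.0
```

```bash
python3 -c "
from h import *
step((.4608,-.2346,.056),-.9)
c=capture('scene');s=read_state();p=s['ee_pos']
for k in('nutmeg0_center','nutmeg0'): print(pp(k,'scene'))
P={'scene':proj(c,p-[0,0,.03])};roi=crop(c,P['scene'],24)
a=c['frame'][roi[1]:roi[1]+48,roi[0]:roi[0]+48]
b=c['frame'][165:213,262:310]
t=capture('top')['frame'][170:218,246:294]
cv2.imwrite('pics/g6.png',cv2.resize(np.hstack([a,b,t]),(792,264),interpolation=cv2.INTER_CUBIC)[:,:,::-1])"
```

```text
pos [ 0.4588 -0.2333  0.0981] x_deg -0.96 q [-0.6   0.52  1.96 -0.    0.67  0.99] t 14.1167
slide [0.015 0.009 0.281] rot [-0.0007  0.0013 -0.0004] F [-0.8 -0.3 -1.3] w 0.011639487703497556
[([294.4, 200.1], 0.55)]
[([287.9, 197.2], 0.43), ([309.5, 178.3], 0.27)]
```

View pics/g6.png

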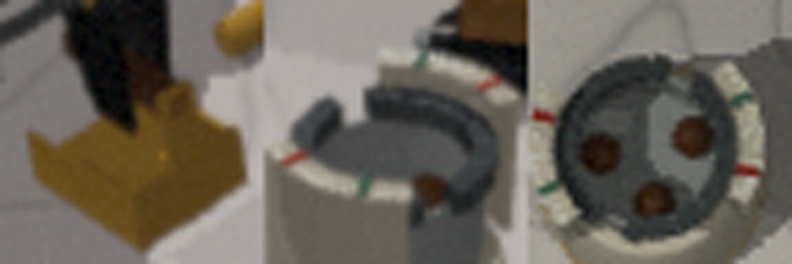

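All three nutmegs are in the bowl (top crop at (600,153), (692,136), (655,200)) and the scoop is empty. Now I'll set it down.

move_arm:
  moves:
    - {"slide": [0.015,0.009,0.1],"rot": [0,0,0],"gripper": -1}
    - {"slide": [0.015,0.009,0.18],"rot": [0,0,0],"gripper": -1}
    - {"slide": [0.015,0.009,0.24],"rot": [0,0,0],"gripper": -1}
    - {"slide": [0.015,0.009,0.27],"rot": [0,0,0],"gripper": -1}
    - {"slide": [0.015,0.009,0.285],"rot": [0,0,0],"gripper": -1}
    - {"slide": [0.015,0.009,0.287],"rot": [0,0,0],"gripper": -1}
    - {"slide": [0.015,0.009,0.287],"rot": [0,0,0],"gripper": -1}

```text
time_s: 14.9
ee_pos: [0.4637, -0.2349, 0.0595]
orientation: [3.141, -0.024, 0.0]
force: [0.3, -0.6, -2.0]
gripper_width: 0.0119
grip_force: 25.0
```

move_arm:
  moves:
    - {"slide": [0,0,0],"rot": [0,0,0],"gripper": -0.5}
    - {"slide": [0,0,0],"rot": [0,0,0],"gripper": -0.2}
    - {"slide": [0,0,0],"rot": [0,0,0],"gripper": 0}
    - {"slide": [0,0,0],"rot": [0,0,0],"gripper": 0}
    - {"slide": [0,0,-0.1],"rot": [0,0,0],"gripper": 0}
    - {"slide": [0,0,-0.3],"rot": [0,0,0],"gripper": 0}
    - {"slide": [0,0,-0.5],"rot": [0,0,0],"gripper": 0}
    - {"slide": [0,0,-0.8],"rot": [0,0,0],"gripper": 0}
    - {"slide": [0,0,-1],"rot": [0,0,0],"gripper": 0.3}
    - {"slide": [0,0,-1],"rot": [0,0,0],"gripper": 0.3}

```text
time_s: 15.73
ee_pos: [0.4652, -0.236, 0.215]
orientation: [3.136, -0.024, 0.012]
force: [0.5, -0.9, 0.2]
gripper_width: 0.056
grip_force: 0.0
```

```bash
sed -i 's/o=get(i,f,24/o=get(i,f,24/' m1.py; python3 m1.py; python3 -c "
from h import *
step((.50,.02,.25),-50)"
```

```text
scoop [ 0.4599 -0.2351  0.0183] 1.1 7.254 [811, 58]
scoop [ 0.4602 -0.2351 -0.0465] -2.7 0.149 [811]
scoop [ 0.4578 -0.2324  0.2972] 17.0 6.999 [58]
lidbar [0.4913 0.3073 0.6033] 34.6 0.9 [157, 74]
lidbar [0.4907 0.3078 0.6123] 35.1 0.293 [157]
lidbar [0.4924 0.3081 0.5994] 34.3 0.598 [74]
scene r [302.6 179.6] [0.6162 0.1068 0.138 ] 7 r 0.058
scene r [267.  193.2] [0.587  0.0051 0.138 ] 8 r 0.048
top g [284.  187.5] [0.6244 0.006  0.138 ] 4 r 0.048
top g [249.6 203.6] [0.5819 0.1015 0.138 ] 5 r 0.056
top r [248.5 190.8] [0.6176 0.104  0.138 ] 8 r 0.055
top r [285.5 200.5] [0.5882 0.0027 0.138 ] 8 r 0.05
[ 0.46361939 -0.2349926   0.21000948] [ 3.13985487e+00 -2.46091632e-02  2.85098138e-03] [-5.96074527e-01  3.63380025e-01  1.83853597e+00 -4.42634692e-04
  9.37255936e-01  9.90658438e-01]
pos [ 0.4636 -0.235   0.21  ] x_deg -0.9 q [-0.6   0.36  1.84 -0.    0.94  0.99] t 15.8333
slide [ 0.216 -1.703 -0.269] rot [ 2.000e-04 -8.000e-04  2.728e-01] F [-0.6  0.8 -1.5] w 0.06039136403421364
```

The scoop is upright at (0.460, −0.235). Now to the lid, unwinding the wrist so the turn stays inside its range.

move_arm:
  moves:
    - {"slide": [0.22,-0.97,-0.27],"rot": [0,0,-0.3],"gripper": 0.3}
    - {"slide": [0.22,-0.97,-0.27],"rot": [0,0,-0.3],"gripper": 0.3}
    - {"slide": [0.22,-0.97,-0.27],"rot": [0,0,-0.3],"gripper": 0.3}
    - {"slide": [0.22,-0.97,-0.27],"rot": [0,0,-0.3],"gripper": 0.3}
    - {"slide": [0.22,-0.97,-0.27],"rot": [0,0,-0.3],"gripper": 0.3}
    - {"slide": [0.22,-0.97,-0.27],"rot": [0,0,-0.3],"gripper": 0.3}
    - {"slide": [0.22,-0.97,-0.27],"rot": [0,0,-0.3],"gripper": 0.3}
    - {"slide": [0.22,-0.97,-0.27],"rot": [0,0,-0.3],"gripper": 0.3}

```text
time_s: 16.5
ee_pos: [0.4983, -0.0895, 0.2477]
orientation: [-2.803, -1.414, 0.004]
force: [0.1, -0.5, -0.6]
gripper_width: 0.0618
grip_force: 0.0
```

move_arm:
  moves:
    - {"slide": [0.8,-0.6,0],"rot": [0,0,-0.3],"gripper": 0.3}
    - {"slide": [0.8,-0.6,0],"rot": [0,0,-0.3],"gripper": 0.3}
    - {"slide": [0.8,-0.6,0],"rot": [0,0,-0.3],"gripper": 0.3}
    - {"slide": [0.8,-0.6,0],"rot": [0,0,-0.3],"gripper": 0.3}
    - {"slide": [0.8,-0.6,0],"rot": [0,0,-0.3],"gripper": 0.3}
    - {"slide": [0.8,-0.6,0],"rot": [0,0,-0.3],"gripper": 0.3}
    - {"slide": [0.8,-0.6,0],"rot": [0,0,-0.3],"gripper": 0.3}
    - {"slide": [0.8,-0.6,0],"rot": [0,0,-0.3],"gripper": 0.3}

```text
time_s: 17.17
ee_pos: [0.4983, 0.0604, 0.2476]
orientation: [-1.855, -2.532, 0.003]
force: [-0.4, 0.4, -0.1]
gripper_width: 0.0617
grip_force: 0.0
```

move_arm:
  moves:
    - {"slide": [0.95,0.3,0],"rot": [0,0,-0.3],"gripper": 0.3}
    - {"slide": [0.95,0.3,0],"rot": [0,0,-0.3],"gripper": 0.3}
    - {"slide": [0.95,0.3,0],"rot": [0,0,-0.3],"gripper": 0.3}
    - {"slide": [0.95,0.3,0],"rot": [0,0,-0.3],"gripper": 0.3}
    - {"slide": [0.95,0.3,0],"rot": [0,0,-0.3],"gripper": 0.3}
    - {"slide": [0.95,0.3,0],"rot": [0,0,-0.3],"gripper": 0.3}
    - {"slide": [0.95,0.3,0],"rot": [0,0,-0.3],"gripper": 0.3}
    - {"slide": [0.95,0.3,0],"rot": [0,0,-0.3],"gripper": 0.3}

```text
time_s: 17.83
ee_pos: [0.4994, 0.2096, 0.2474]
orientation: [-0.504, -3.098, 0.002]
force: [-0.1, -0.6, 0.8]
gripper_width: 0.0617
grip_force: 0.0
```

```bash
python3 m1.py|grep -v lidbar; python3 -c "
from h import *
step((.492,.3075,.12),-145.4)"
```

```text
scoop [ 0.4597 -0.2354 -0.0334] -1.9 0.195 [801, 474]
scoop [ 0.4603 -0.2349 -0.0384] -2.2 0.163 [801]
scoop [ 0.4591 -0.2359 -0.0411] -2.4 0.019 [474]
scene g [309.5 174.8] [0.6163 0.136  0.138 ] 4 r 0.087
scene r [302.8 179.3] [0.616  0.1081 0.138 ] 6 r 0.059
scene r [267.  193.2] [0.587  0.0051 0.138 ] 8 r 0.048
top g [284.  187.5] [0.6244 0.006  0.138 ] 4 r 0.048
top g [249.6 203.6] [0.5819 0.1015 0.138 ] 5 r 0.056
top r [248.5 190.8] [0.6176 0.104  0.138 ] 8 r 0.055
top r [285.5 200.5] [0.5882 0.0027 0.138 ] 8 r 0.05
[0.49948046 0.20942385 0.24765814] [-5.13500940e-01 -3.09625807e+00  2.25071874e-03] [ 2.75043649e-01  3.53650530e-01  1.73727190e+00 -4.72238639e-06
  1.05403307e+00 -9.67050844e-01]
pos [0.4995 0.2094 0.2477] x_deg 161.17 q [ 0.28  0.35  1.74 -0.    1.05 -0.97] t 17.9333
slide [0.256 0.604 0.851] rot [-2.000e-04 -1.100e-03 -2.969e-01] F [ 0.5 -0.1  0.5] w 0.0613217141539954
```

move_arm:
  moves:
    - {"slide": [0.256,0.604,0.4],"rot": [0,0,-0.297],"gripper": 0}
    - {"slide": [0.256,0.604,0.6],"rot": [0,0,-0.297],"gripper": 0}
    - {"slide": [0.256,0.604,0.85],"rot": [0,0,-0.297],"gripper": 0}
    - {"slide": [0.256,0.604,0.85],"rot": [0,0,-0.297],"gripper": 0}
    - {"slide": [0.256,0.604,0.85],"rot": [0,0,-0.297],"gripper": 0}
    - {"slide": [0.256,0.604,0.85],"rot": [0,0,-0.297],"gripper": 0}
    - {"slide": [0.256,0.604,0.85],"rot": [0,0,-0.297],"gripper": 0}
    - {"slide": [0.256,0.604,0.85],"rot": [0,0,-0.297],"gripper": 0}
    - {"slide": [0.256,0.604,0.85],"rot": [0,0,-0.297],"gripper": 0}

```text
time_s: 18.68
ee_pos: [0.4924, 0.3074, 0.1206]
orientation: [0.932, -2.997, 0.0]
force: [-1.0, 0.1, 0.4]
gripper_width: 0.0476
grip_force: 0.0
```

```bash
python3 -c "
from h import *
step((.492,.3075,.038),-145.4)"
```

```text
pos [0.4924 0.3074 0.1206] x_deg -145.45 q [ 0.44  0.56  1.78  0.    0.81 -1.73] t 18.6833
slide [0.001 0.002 0.551] rot [ 0.0002 -0.0008 -0.0003] F [-1.   0.1  0.4] w 0.04757220194074182
```

move_arm:
  moves:
    - {"slide": [0,0,0.2],"rot": [0,0,0],"gripper": 0}
    - {"slide": [0,0,0.4],"rot": [0,0,0],"gripper": 0}
    - {"slide": [0,0,0.55],"rot": [0,0,0],"gripper": 0}
    - {"slide": [0,0,0.55],"rot": [0,0,0],"gripper": 0}
    - {"slide": [0,0,0.55],"rot": [0,0,0],"gripper": -1}
    - {"slide": [0,0,0.55],"rot": [0,0,0],"gripper": -1}
    - {"slide": [0,0,0.55],"rot": [0,0,0],"gripper": -1}
    - {"slide": [0,0,0.55],"rot": [0,0,0],"gripper": -1}
    - {"slide": [0,0,0.55],"rot": [0,0,0],"gripper": -1}
    - {"slide": [0,0,0.55],"rot": [0,0,0],"gripper": -1}
  newtons: 45

```text
time_s: 19.52
ee_pos: [0.4929, 0.3077, 0.0398]
orientation: [-0.932, 3.0, 0.0]
force: [-0.8, -0.4, 2.0]
gripper_width: 0.0136
grip_force: 45.0
```

```bash
python3 -c "
from h import *
step((.492,.3075,.19),-145.4)"; python3 m1.py | grep lidb
```

```text
pos [0.4929 0.3077 0.0398] x_deg -145.47 q [ 0.44  0.68  1.83  0.    0.64 -1.73] t 19.5167
slide [ 0.006  0.002 -1.001] rot [ 0.0001  0.     -0.0004] F [-0.8 -0.4  2. ] w 0.013577900498051899
lidbar [0.6037 0.265  0.44  ] 25.2 1.0 [20, 0]
lidbar [ 0.5557  0.345  -0.06  ] -3.4 1.0 [20]
lidbar [0.5672 0.2614 0.6678] 38.3 0.0 [0]
```

move_arm:
  moves:
    - {"slide": [0,0,-0.15],"rot": [0,0,0],"gripper": -1}
    - {"slide": [0,0,-0.4],"rot": [0,0,0],"gripper": -1}
    - {"slide": [0,0,-0.65],"rot": [0,0,0],"gripper": -1}
    - {"slide": [0,0,-0.9],"rot": [0,0,0],"gripper": -1}
    - {"slide": [0.05,-0.2,-1],"rot": [0,0,0],"gripper": -1}
    - {"slide": [0.1,-0.4,-1],"rot": [0,0,0],"gripper": -1}
    - {"slide": [0.15,-0.6,-1],"rot": [0,0,0],"gripper": -1}
    - {"slide": [0.2,-0.8,-1],"rot": [0,0,0],"gripper": -1}
    - {"slide": [0.2,-0.8,-1],"rot": [0,0,0],"gripper": -1}

```text
time_s: 20.37
ee_pos: [0.5377, 0.1879, 0.1894]
orientation: [0.929, -3.001, 0.001]
force: [-0.3, -0.6, -1.6]
gripper_width: 0.0135
grip_force: 45.0
```

move_arm:
  moves:
    - {"slide": [0.03,-0.2,-0.2],"rot": [0,0,0.04],"gripper": -1}
    - {"slide": [0.06,-0.4,-0.2],"rot": [0,0,0.08],"gripper": -1}
    - {"slide": [0.09,-0.6,-0.2],"rot": [0,0,0.12],"gripper": -1}
    - {"slide": [0.12,-0.75,-0.2],"rot": [0,0,0.16],"gripper": -1}
    - {"slide": [0.14,-0.9,-0.2],"rot": [0,0,0.2],"gripper": -1}
    - {"slide": [0.155,-0.95,-0.2],"rot": [0,0,0.24],"gripper": -1}
    - {"slide": [0.155,-0.98,-0.2],"rot": [0,0,0.28],"gripper": -1}
    - {"slide": [0.155,-1,-0.2],"rot": [0,0,0.32],"gripper": -1}
    - {"slide": [0.155,-1,-0.2],"rot": [0,0,0.336],"gripper": -1}
    - {"slide": [0.155,-1,-0.2],"rot": [0,0,0.336],"gripper": -1}

```text
time_s: 21.2
ee_pos: [0.6021, 0.0552, 0.2191]
orientation: [-0.709, -3.06, 0.001]
force: [0.5, 0.2, -1.6]
gripper_width: 0.014
grip_force: 45.0
```

```bash
python3 -c "
from h import *
step((.6025,.0545,.19),154)
s=read_state();p=s['ee_pos'];x=R.from_rotvec(s['orientation']).as_matrix()[:,0]
out=[]
for k in('scene','top'):
    c=capture(k);o=p-[0,0,.0398]
    print(k,[np.round(proj(c,o+sg*x*.052+[0,0,.0145]),1).tolist() for sg in(1,-1)],np.round(proj(c,o+[0,0,.016]),1),[(np.round(q['position'],1).tolist(),round(q['confidence'],2)) for q in pinpoint('lid_ear',k)])
    a=crop(c,proj(c,o),32);i=cv2.resize(c['frame'][a[1]:a[1]+64,a[0]:a[0]+64],(384,384),interpolation=cv2.INTER_CUBIC)
    print(a[:2]);out.append(i)
cv2.imwrite('pics/g7.png',np.hstack(out)[:,:,::-1])"
```

```text
pos [0.6021 0.0552 0.2191] x_deg 153.91 q [-0.02  0.47  1.62 -0.    1.05 -1.13] t 21.2
slide [-0.005 -0.003  0.194] rot [-0.0002 -0.0003 -0.0005] F [ 0.5  0.2 -1.6] w 0.013968235042482636
scene [[276.1, 156.3], [296.0, 177.2]] [285.7 165.8] [([296.6, 171.9], 0.86), ([330.6, 257.3], 0.69), ([357.5, 215.5], 0.24)]
(253, 139)
top [[257.3, 210.7], [274.0, 175.2]] [265.7 192.8] []
(233, 161)
```

View pics/g7.png

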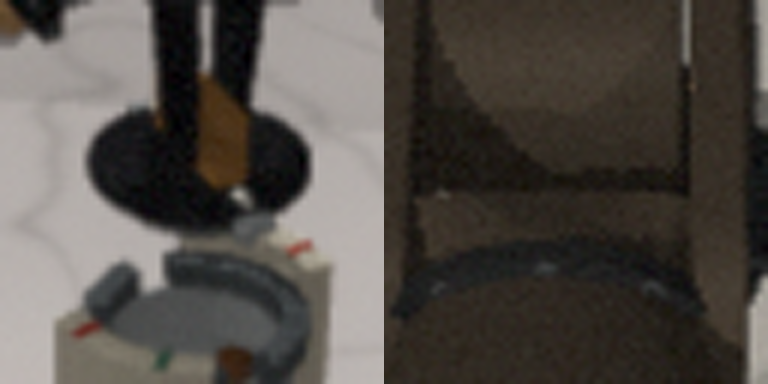

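In the scene crop the held disc is centred at about (200,160) and the ear tip at (250,222), within about 1 px of prediction. The lid is aligned over the slots, so I'll descend.

move_arm:
  moves:
    - {"slide": [0,0,0.12],"rot": [0,0,0],"gripper": -1}
    - {"slide": [0,0,0.22],"rot": [0,0,0],"gripper": -1}
    - {"slide": [0,0,0.3],"rot": [0,0,0],"gripper": -1}
    - {"slide": [0,0,0.327],"rot": [0,0,0],"gripper": -1}
    - {"slide": [0,0,0.327],"rot": [0,0,0],"gripper": -1}
  newtons: 50

```text
time_s: 21.82
ee_pos: [0.6018, 0.0553, 0.1695]
orientation: [-0.702, -3.06, 0.001]
force: [-0.5, -0.4, -1.2]
gripper_width: 0.0138
grip_force: 50.0
```

move_arm:
  moves:
    - {"slide": [0,0,0.02],"rot": [0,0,0],"gripper": -1}
    - {"slide": [0,0,0.035],"rot": [0,0,0],"gripper": -1}
    - {"slide": [0,0,0.045],"rot": [0,0,0],"gripper": -1}
    - {"slide": [0,0,0.045],"rot": [0,0,0],"gripper": -1}

```text
time_s: 22.15
ee_pos: [0.6022, 0.0551, 0.1637]
orientation: [-0.704, -3.061, 0.0]
force: [-0.1, 0.4, -1.4]
gripper_width: 0.0138
grip_force: 50.0
```

```bash
python3 -c "
from h import *
step((.6023,.0548,.1545),154); s=read_state();print(s['torque'])"
```

```text
pos [0.6022 0.0551 0.1637] x_deg 154.09 q [-0.02  0.53  1.68 -0.    0.93 -1.14] t 22.15
slide [-0.001 -0.002  0.061] rot [-0.0001 -0.      0.0005] F [-0.1  0.4 -1.4] w 0.013844853550035471
[-0.00512178  0.03166571  0.06598095]
```

No contact yet at 1 mm below first possible contact; continue in small steps.

move_arm:
  moves:
    - {"slide": [0,0,0.015],"rot": [0,0,0],"gripper": -1}
    - {"slide": [0,0,0.025],"rot": [0,0,0],"gripper": -1}
    - {"slide": [0,0,0.03],"rot": [0,0,0],"gripper": -1}
    - {"slide": [0,0,0.03],"rot": [0,0,0],"gripper": -1}

```text
time_s: 22.48
ee_pos: [0.6022, 0.0551, 0.1589]
orientation: [-0.704, -3.061, 0.0]
force: [-0.3, 0.2, -0.6]
gripper_width: 0.0141
grip_force: 50.0
```

move_arm:
  moves:
    - {"slide": [0,0,0.01],"rot": [0,0,0],"gripper": -1}
    - {"slide": [0,0,0.02],"rot": [0,0,0],"gripper": -1}
    - {"slide": [0,0,0.02],"rot": [0,0,0],"gripper": -1}

```text
time_s: 22.73
ee_pos: [0.6021, 0.0551, 0.1557]
orientation: [-0.704, -3.061, 0.0]
force: [0.6, -0.3, -1.4]
gripper_width: 0.0141
grip_force: 50.0
```

```bash
python3 -c "
from h import *
step((.6023,.0548,.1545),154); s=read_state();print(s['torque'])"
```

```text
pos [0.6021 0.0551 0.1557] x_deg 154.08 q [-0.02  0.54  1.69 -0.    0.91 -1.14] t 22.7333
slide [-0.002 -0.001  0.008] rot [-0.0002 -0.0002  0.0004] F [ 0.6 -0.3 -1.4] w 0.014067598974909352
[-0.01952023  0.0059914   0.00653719]
```

move_arm:
  moves:
    - {"slide": [0,0,0.006],"rot": [0,0,0],"gripper": -1}
    - {"slide": [0,0,0.01],"rot": [0,0,0],"gripper": -1}
    - {"slide": [0,0,0.01],"rot": [0,0,0],"gripper": -1}

```text
time_s: 22.98
ee_pos: [0.6022, 0.0551, 0.1548]
orientation: [-0.704, -3.061, 0.0]
force: [-0.4, -0.6, 2.6]
gripper_width: 0.0139
grip_force: 50.0
```

move_arm:
  moves:
    - {"slide": [0,0,0.004],"rot": [0,0,0],"gripper": -1}
    - {"slide": [0,0,0.007],"rot": [0,0,0],"gripper": -1}
    - {"slide": [0,0,0.007],"rot": [0,0,0],"gripper": -1}

```text
time_s: 23.23
ee_pos: [0.6023, 0.0551, 0.1547]
orientation: [0.704, 3.061, -0.0]
force: [-4.5, -0.6, 11.2]
gripper_width: 0.0136
grip_force: 50.0
```

Bottomed out at TCP z = 0.1547 with about 12 N down, so it's fully home. Turning clockwise in two calls.

move_arm:
  moves:
    - {"slide": [0,0,-0.002],"rot": [0,0,0.012],"gripper": -1}
    - {"slide": [0,0,-0.002],"rot": [0,0,0.024],"gripper": -1}
    - {"slide": [0,0,-0.002],"rot": [0,0,0.036],"gripper": -1}
    - {"slide": [0,0,-0.002],"rot": [0,0,0.048],"gripper": -1}
    - {"slide": [0,0,-0.002],"rot": [0,0,0.06],"gripper": -1}
    - {"slide": [0,0,-0.002],"rot": [0,0,0.072],"gripper": -1}
    - {"slide": [0,0,-0.002],"rot": [0,0,0.084],"gripper": -1}
    - {"slide": [0,0,-0.002],"rot": [0,0,0.096],"gripper": -1}
    - {"slide": [0,0,-0.002],"rot": [0,0,0.108],"gripper": -1}
    - {"slide": [0,0,-0.002],"rot": [0,0,0.11],"gripper": -1}

```text
time_s: 24.07
ee_pos: [0.6022, 0.0545, 0.1548]
orientation: [1.223, 2.893, -0.002]
force: [-4.3, -3.8, 9.0]
gripper_width: 0.0139
grip_force: 50.0
```

```bash
python3 -c "
from h import *
step((.6023,.0548,.1545),114); s=read_state();print(s['torque'])"
```

```text
pos [0.6022 0.0545 0.1548] x_deg 134.17 q [-0.02  0.54  1.69 -0.    0.91 -0.79] t 24.0667
slide [0.001 0.002 0.002] rot [-0.0002  0.0003  0.1121] F [-4.3 -3.8  9. ] w 0.013924758192563384
[-0.73172388  0.79332084  0.11231156]
```

move_arm:
  moves:
    - {"slide": [0,0,0],"rot": [0,0,0.012],"gripper": -1}
    - {"slide": [0,0,0],"rot": [0,0,0.024],"gripper": -1}
    - {"slide": [0,0,0],"rot": [0,0,0.036],"gripper": -1}
    - {"slide": [0,0,0],"rot": [0,0,0.048],"gripper": -1}
    - {"slide": [0,0,0],"rot": [0,0,0.06],"gripper": -1}
    - {"slide": [0,0,0],"rot": [0,0,0.072],"gripper": -1}
    - {"slide": [0,0,0],"rot": [0,0,0.084],"gripper": -1}
    - {"slide": [0,0,0],"rot": [0,0,0.096],"gripper": -1}
    - {"slide": [0,0,0],"rot": [0,0,0.108],"gripper": -1}
    - {"slide": [0,0,0],"rot": [0,0,0.118],"gripper": -1}

```text
time_s: 24.9
ee_pos: [0.6022, 0.0543, 0.1547]
orientation: [1.734, 2.618, -0.002]
force: [-4.4, -6.5, 8.8]
gripper_width: 0.0137
grip_force: 50.0
```

move_arm:
  moves:
    - {"slide": [0,0,0],"rot": [0,0,0],"gripper": -1}
    - {"slide": [0,0,0],"rot": [0,0,0],"gripper": -1}
    - {"slide": [0,0,0],"rot": [0,0,0],"gripper": -1}

```text
time_s: 25.15
ee_pos: [0.6023, 0.0543, 0.1548]
orientation: [1.732, 2.62, -0.002]
force: [-4.8, -5.6, 9.1]
gripper_width: 0.0139
grip_force: 50.0
```

```bash
python3 -c "
from h import *
step((.6023,.0548,.1545),113); s=read_state();print(s['torque'],s['grip_force'])
p=s['ee_pos'];c=capture('scene');d=np.radians(113)
def q(z,r,a): return (proj(c,[.6023+r*np.cos(np.radians(a)),.0548+r*np.sin(np.radians(a)),z])-[253,155])*8
for a in(110,111,112,113,114,115,-67): print(a,np.round(q(.1345,.043,a)))
print('green',np.round(q(.138,.053,114)),np.round(q(.138,.053,-66)))
i=c['frame'][155:225,253:325]
cv2.imwrite('pics/g8.png',cv2.resize(i,None,fx=8,fy=8,interpolation=cv2.INTER_CUBIC)[:,:,::-1])"
```

```text
pos [0.6023 0.0543 0.1548] x_deg 113.06 q [-0.02  0.54  1.69 -0.    0.91 -0.42] t 25.15
slide [0.003 0.002 0.002] rot [-0.0001  0.0004  0.0004] F [-4.8 -5.6  9.1] w 0.013926460282491422
[-1.0395084   0.71060621  0.13998082] 50.00280439853668
110 [299. 190.]
111 [296. 190.]
112 [294. 189.]
113 [292. 189.]
114 [289. 188.]
115 [287. 188.]
-67 [220. 340.]
green [297. 162.] [214. 350.]
```

View pics/g8.png

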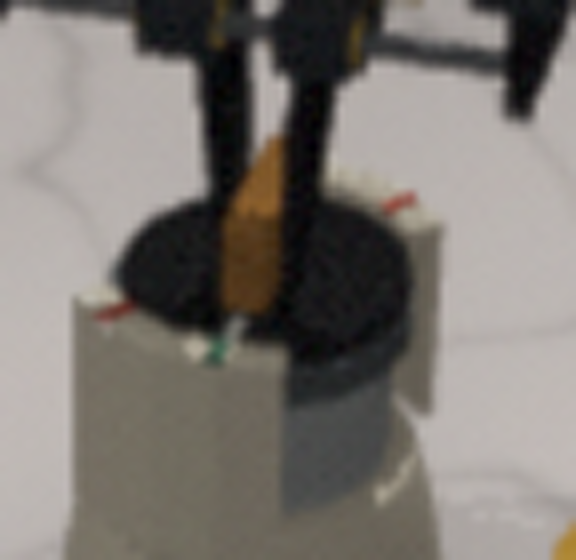

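The white ear line at (235,328) points straight at the green mark at (215,352). The lid is seated under the claws, and the spring torque reads 0.14 N m, which is the value for the half turn. Handing in.

```bash
python3 -c "
from station import *
print(finish_job())"
```

```text
the job is handed in; nothing more can be done
None
```

The job is handed in: all three nutmegs are in the bowl, and the scoop is back upright on the counter. The lid is fully home and still held at the half turn, with its line on the green mark and 0.14 N m of spring torque.

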